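Line the spice tins up by height on their board

ROBOT

A 6-joint arm with a two-finger parallel gripper is mounted at the origin on the work surface. World frame = base frame: x ahead of the robot, y to its left, z up, the work surface at z = 0. Lengths are in m, angles in rad, forces in N, time in s.
With the tool pointing down it reaches from about 0.35 to 0.775 m from the base axis. Payload 7.3 kg.
Tool frame: the origin (TCP) lies between the finger pads; the fingertips stand 8 mm ahead of it and the grasp point (between the pads) lies 11 mm behind it (robot.nose_length is the distance from the TCP to the fingertips, in m); z points along the fingers, y is the line along which they close (so a half turn about z gives the same grasp; the last joint's range is limited). The gripper opens to 92 mm and grips with 3 to 60 N. Pads are 19 mm wide; open, the fingers measure 130 mm over their backs; the gripper's body (75 mm by 190 mm) begins 47 mm behind the grasp point.
Start: joints at [0.989, 0.342, 1.524, -0, 1.275, -0.146], TCP at [0.222, 0.476, 0.213] pointing down, gripper open.
Joint ranges: [-2.53, 2.53], [-0.77, 2.02], [0.04, 2.7], [-1, 4.14], [0.28, 2.66], [-3.11, 3.11]. Speed limits (rad/s): [2.57, 2.57, 3.14, 3.14, 3.14, 3.14].

INTERFACE

Orientations are given as [roll, pitch, yaw] about the fixed x, y, z axes, in that order (R = Rz(yaw) Ry(pitch) Rx(roll)).
In Python, from cell import robot gives the robot as it stands. The module is installed in compiled form; this text tells all that it offers.
- The arm moves only by the shell command python3 -m jog 'ROWS' [FORCE]. ROWS is JSON, a list that holds one entry, the list of rows, each a list of 5 numbers: the gripper's target within -1 to 1 (fully open at 1, half-way at 0, shut at -1), then the shift along the tool's x, y, z in m, then the turn about the tool's z in rad. A call has 1 to 5 rows; each row is the pose to reach, as a shift and turn from the pose commanded when the call began, along the tool's axes at that moment; what a row does not reach only later rows make up. A row lasts 1/12 s, in which the tool goes at most 41.7 mm and 7.16 degrees, less where a joint would pass 70% of its speed; a pose out of reach is approached as far as the arm can. A call with a gripper value outside its range is refused whole. The fingers move at their own pace and stop on an object; FORCE is the grip in N (left out, the last holds). Time passes only in rows, so rows that repeat a pose let the fingers close. It gives the time, the measured TCP pose, the force, the opening and the grip force at its end, in the units of the state.
- robot.observe(): the state, without advancing time (a new reading comes with each control period).
- robot.read_camera(name): name is "scene" or "top" or "wrist"; returns the picture (480x640x3 uint8, red, green, blue); there is no depth.
- robot.camera_model(name): a dict with "camera_matrix" (3x3 intrinsics, pixels), "position" and "attitude" of the camera in the world; the wrist camera has in their place "mount" (4x4, takes a point from camera to tool coordinates, whose origin is the TCP and whose axes are the flange's). Camera axes: x right, y down, z forward; pixel columns grow to the right and rows downward; lengths in m; the calibration is good to about 2 mm. The wrist camera is an equidistant fisheye: a pixel r from the principal point sees the ray r / f radians off the axis. A picture is of the moment at which its call begins: read the wrist's pose just before it. camera_model takes no time and is no camera call.
- robot.hand_in(): hands the job in; it is judged then, once.
The state is a dict: "time": time; "qpos": joint angles; "qvel": joint speeds; "joint_efforts": joint torques, N m; "tool_pos": TCP position; "tool_rot": TCP orientation; "contact_force": force on the tool from outside, world axes, zero at the start; "torque": the same for the moment, N m; "opening": finger opening in m; "grip_force": force on a finger pad.
Only numpy, scipy, OpenCV 4.12 (cv2) and the standard library are available. Lean on these libraries where they do the work, as an engineer would, in place of code of your own. Each camera call takes 0.05 s, during which the arm holds its last target. There are 200 camera calls.

TASK

Stand the four spice tins on the cork coasters of the wooden board, one upright in the middle of each coaster, in order of height with the tallest next to the green plant and the shortest next to the pepper mill. Set them down gently without dropping them, and leave the drinking glass where it stands.

Things in the scene. Friction and masses are not known exactly. Their poses are not given: they have to be found in the camera images.
- tin_blue_center (a point): tallest spice tin: a closed upright round tin, 56 mm in diameter and 130 mm high, white with a blue lid (flat, flush with the sides, seen from above as a blue disc) and a blue stripe round the foot. Loose, 70 to 280 g. The point is its centre, 65 mm above its underside; z is its upright axis.
- tin_red_center (a point): second tallest spice tin: a closed upright round tin, 56 mm in diameter and 105 mm high, white with a red lid (flat, flush with the sides, seen from above as a red disc) and a red stripe round the foot. Loose, 70 to 280 g. The point is its centre, 52.5 mm above its underside; z is its upright axis.
- tin_yellow_center (a point): second shortest spice tin: a closed upright round tin, 56 mm in diameter and 80 mm high, white with a yellow lid (flat, flush with the sides, seen from above as a yellow disc) and a yellow stripe round the foot. Loose, 70 to 280 g. The point is its centre, 40 mm above its underside; z is its upright axis.
- tin_black_center (a point): shortest spice tin: a closed upright round tin, 56 mm in diameter and 55 mm high, white with a black lid (flat, flush with the sides, seen from above as a black disc) and a black stripe round the foot. Loose, 70 to 280 g. The point is its centre, 27.5 mm above its underside; z is its upright axis.
- coaster1_top (a point): brown cork coaster, a disc 84 mm in diameter and 4 mm thick, fixed on the long light-wood board (110 x 600 mm, 15 mm high): number 1 of the four in the row, counted from the robot's left (+y), about 100 mm from the next. The point is the centre of its top face, 19 mm above the counter; x points across the board, y along the row.
- coaster2_top (a point): brown cork coaster, a disc 84 mm in diameter and 4 mm thick, fixed on the long light-wood board (110 x 600 mm, 15 mm high): number 2 of the four in the row, counted from the robot's left (+y), about 100 mm from the next. The point is the centre of its top face, 19 mm above the counter; x points across the board, y along the row.
- coaster3_top (a point): brown cork coaster, a disc 84 mm in diameter and 4 mm thick, fixed on the long light-wood board (110 x 600 mm, 15 mm high): number 3 of the four in the row, counted from the robot's left (+y), about 100 mm from the next. The point is the centre of its top face, 19 mm above the counter; x points across the board, y along the row.
- coaster4_top (a point): brown cork coaster, a disc 84 mm in diameter and 4 mm thick, fixed on the long light-wood board (110 x 600 mm, 15 mm high): number 4 of the four in the row, counted from the robot's left (+y), about 100 mm from the next. The point is the centre of its top face, 19 mm above the counter; x points across the board, y along the row.
- plant: small green plant in a terracotta pot (58 mm across, the plant reaches 95 mm above the board), fixed on one end of the board about 105 mm beyond the last coaster; a dark wooden pepper mill, 108 mm high, stands likewise at the other end. Which end has the plant changes. Origin under the pot's centre, on the board, z up.
- glass_center (a point): bluish clear drinking glass, 68 mm across and 90 mm high, standing among the tins, loose. The point is its centre, 45 mm above its underside, z its upright axis.
Things that resemble listed ones, but are neither listed nor needed, are in the scene too. What is shaped like the part that bears tin_black_center but purple is not meant. What is shaped like the part that bears tin_red_center but pink is not meant.

How it is judged:
At the end, for the whole second after the job is handed in: Each tin stands upright (0.1 rad), at rest, on its coaster, centred within 12 mm and at most 4 mm above its standing height: blue (tallest) next to the plant, then red, yellow, and black (shortest) next to the pepper mill (((horizontal distance between plant and coaster1_top below 0.16 m and horizontal distance between tin_blue_center and coaster1_top below 0.012 m and horizontal distance between tin_red_center and coaster2_top below 0.012 m and horizontal distance between tin_yellow_center and coaster3_top below 0.012 m and horizontal distance between tin_black_center and coaster4_top below 0.012 m) or (horizontal distance between plant and coaster4_top below 0.16 m and horizontal distance between tin_blue_center and coaster4_top below 0.012 m and horizontal distance between tin_red_center and coaster3_top below 0.012 m and horizontal distance between tin_yellow_center and coaster2_top below 0.012 m and horizontal distance between tin_black_center and coaster1_top below 0.012 m)) and angle between each of tin_blue_center, tin_red_center, tin_yellow_center, tin_black_center's own z axis and vertical below 0.1 rad and height (world z) of tin_blue_center below 0.088 m and linear speed of each of tin_blue, tin_red, tin_yellow, tin_black below 0.02 m/s and height (world z) of tin_red_center below 0.0755 m and height (world z) of tin_yellow_center below 0.063 m and height (world z) of tin_black_center below 0.0505 m); the robot touches nothing.
It fails at once if the drinking glass is knocked over or pushed more than 30 mm from its place (distance of glass_center from where it was at the start of the episode above 0.03 m or angle between glass_center's own z axis and vertical above 0.5 rad).
It fails at once if the blue tin is dropped or thrown (faster than 0.7 m/s, a fall of 25 mm, with nothing holding it) (linear speed of tin_blue above 0.7 m/s and contact force between each of the fingers, the arm and tin_blue below 0.05 N).
It fails at once if the red tin is dropped or thrown (faster than 0.7 m/s, a fall of 25 mm, with nothing holding it) (linear speed of tin_red above 0.7 m/s and contact force between each of the fingers, the arm and tin_red below 0.05 N).
It fails at once if the yellow tin is dropped or thrown (faster than 0.7 m/s, a fall of 25 mm, with nothing holding it) (linear speed of tin_yellow above 0.7 m/s and contact force between each of the fingers, the arm and tin_yellow below 0.05 N).
It fails at once if the black tin is dropped or thrown (faster than 0.7 m/s, a fall of 25 mm, with nothing holding it) (linear speed of tin_black above 0.7 m/s and contact force between each of the fingers, the arm and tin_black below 0.05 N).
It also fails if it takes over 93 s, if anything falls off the work surface, if the arm or the gripper's body presses on something with over 40 N, if the wrist force passes 120 N, or if a joint passes its speed limit or range.

## Working session

There is one attempt and no reset: what is moved stays moved. The work goes in short steps, Python scripts to look and compute and a shell command to move; the robot and the scene stay as the last step left them, time stands still between calls to the robot, and variables do not carry over. Pictures are saved under pics/ and viewed, at most 14 in all, crops included, and the job is handed in when it is done.

```bash
mkdir -p pics; python3 - <<'E'
from cell import robot
import cv2
print(robot.observe())
for n in ("top","scene"):
    cv2.imwrite(f"pics/{n}0.png",robot.read_camera(n)[:,:,::-1]); print(n,robot.camera_model(n))
print(robot.camera_model("wrist"))
E
```

```text
{'time': 0.0, 'qpos': array([ 9.89007924e-01,  3.42711194e-01,  1.52502911e+00,  1.29583741e-05,
        1.27542082e+00, -1.46010832e-01]), 'qvel': array([ 6.13164546e-04, -2.40684961e-05,  1.16980063e-03, -1.02176452e-03,
        5.09641562e-04, -9.23643296e-04]), 'joint_efforts': array([-9.63069488e-05, -4.31255150e+01, -2.44218725e+01,  7.16517703e-02,
        5.61318209e-02, -2.21439227e-04]), 'tool_pos': array([0.22134683, 0.47557089, 0.21224676]), 'tool_rot': array([-3.14004268e+00, -2.40459148e-04,  2.70581111e+00]), 'contact_force': array([0.38646479, 1.3014409 , 0.34688323]), 'torque': array([ 0.0120398 ,  0.00773556, -0.03700624]), 'grip_force': 0.0, 'opening': 0.09148418470936658}
top {'camera_matrix': array([[615.48780357,   0.        , 317.59306833],
       [  0.        , 615.48780357, 241.73065879],
       [  0.        ,   0.        ,   1.        ]]), 'position': array([0.37640691, 0.02655562, 1.32753898]), 'attitude': array([-3.05878054, -0.01000941, -1.57689175])}
scene {'camera_matrix': array([[624.65611464,   0.        , 326.24979012],
       [  0.        , 624.65611464, 246.63881422],
       [  0.        ,   0.        ,   1.        ]]), 'position': array([ 0.98766671, -0.65605353,  0.84289113]), 'attitude': array([-2.30935568,  0.01183148,  0.67816018])}
{'camera_matrix': array([[371.64829954,   0.        , 319.6712239 ],
       [  0.        , 371.64829954, 241.43554802],
       [  0.        ,   0.        ,   1.        ]]), 'mount': array([[ 1.23683195e-05, -9.60349665e-01, -2.78798352e-01,
         7.48787951e-02],
       [ 9.99999697e-01,  2.29042005e-04, -7.44595855e-04,
        -6.59229707e-04],
       [ 7.78928913e-04, -2.78798258e-01,  9.60349376e-01,
        -1.71746489e-01],
       [ 0.00000000e+00,  0.00000000e+00,  0.00000000e+00,
         1.00000000e+00]])}
```

View pics/top0.png

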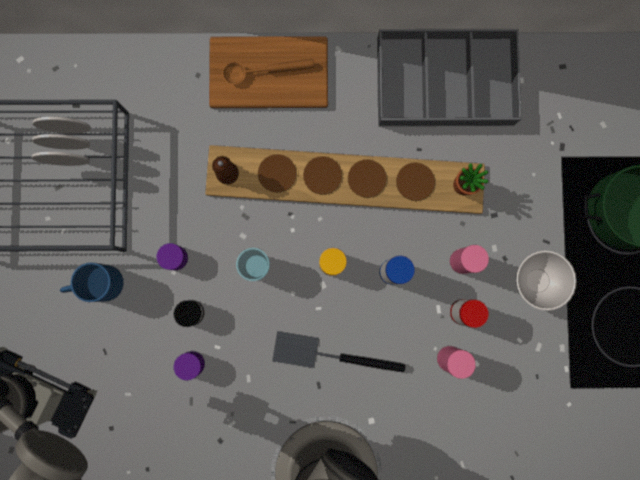

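View pics/scene0.png

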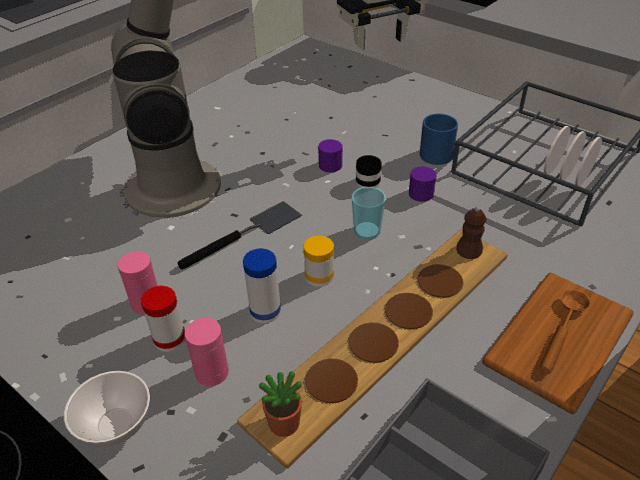

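Top view: plant at (471,179), at the robot's right (−y) end, and pepper mill at (225,170). So blue goes to coaster 4, red to 3, yellow to 2 and black to 1.

Candidates:
- **Red:** (470,313). The pinks at (471,259) and (458,363) are not meant.
- **Black:** (189,313). The purples at (171,257) and (189,366) are not meant.
- **Blue:** (399,269). The mug at (97,283) is not meant.
- **Yellow:** (333,262).
- **Glass:** (253,264), to be left alone.

```bash
cat > h.py <<'E'
import numpy as np, cv2
from cell import robot
from scipy.spatial.transform import Rotation as R
from scipy.optimize import minimize
def proj(P,n):
    m=robot.camera_model(n); Rm=R.from_euler('xyz',m['attitude']).as_matrix()
    c=(np.asarray(P)-m['position'])@Rm; u=c@m['camera_matrix'].T; return u[:,:2]/u[:,2:]
def ray(uv,n,z):
    m=robot.camera_model(n); Rm=R.from_euler('xyz',m['attitude']).as_matrix()
    d=Rm@np.linalg.inv(m['camera_matrix'])@np.array([*uv,1.]); return m['position']+d*(z-m['position'][2])/d[2]
A=np.linspace(0,2*np.pi,48)
def lidpoly(x,y,z,h,n,r=.028):
    P=np.array([[x+r*np.cos(a),y+r*np.sin(a),zz] for zz in (z,z-h) for a in A])
    return cv2.convexHull(proj(P,n).astype(np.float32))
def mask(img,col):
    h,s,v=[c.astype(int) for c in cv2.split(cv2.cvtColor(img,cv2.COLOR_RGB2HSV))]
    m={'blue':(abs(h-111)<9)&(s>170)&(v>60),'red':((h<5)|(h>176))&(s>190)&(v>100),'yellow':(abs(h-22)<6)&(s>190)&(v>120),
       'black':(v<45)}[col]
    return m.astype(np.uint8)
def fit(img,n,col,uv,z,w=22):
    M=mask(img,col); K=np.zeros_like(M); u,v=map(int,uv); K[v-w:v+w,u-w:u+w]=M[v-w:v+w,u-w:u+w]
    k,l,st,_=cv2.connectedComponentsWithStats(K); M=(l==1+st[1:,4].argmax()).astype(np.uint8)
    S=8; B=cv2.resize(M[v-w:v+w,u-w:u+w]*255,None,fx=S,fy=S,interpolation=cv2.INTER_LINEAR)>127
    def f(p):
        q=lidpoly(p[0],p[1],z,abs(p[2]),n); I=np.zeros(B.shape,np.uint8)
        cv2.fillPoly(I,[np.round((q-[u-w-.5,v-w-.5])*S-.5).astype(np.int32)],1); I=I>0
        return 1-(I&B).sum()/(I|B).sum()
    s=ray(uv,n,z)
    r=minimize(f,[s[0],s[1],.015],method='Nelder-Mead',options=dict(initial_simplex=[[s[0]+a,s[1]+b,.015+c] for a,b,c in((0,0,0),(.01,0,0),(0,.01,0),(0,0,.01))]))
    return r.x,r.fun
HT=dict(blue=.130,red=.105,yellow=.080,black=.055)
E
python3 - <<'E'
from h import *
uv={'top':dict(blue=(399,269),red=(472,313),yellow=(333,262),black=(189,313)),'scene':dict(blue=(261,263),red=(160,301),yellow=(319,248),black=(369,165))}
I={n:cv2.imread(f'pics/{n}0.png')[:,:,::-1].copy() for n in uv}; out=I['top'].copy()
for c in HT:
    for n in uv:
        p,e=fit(I[n],n,c,uv[n][c],HT[c]); print(c,n,np.round(p,4),round(e,3))
        if n=='top': cv2.polylines(out,[np.round(lidpoly(*p[:2],HT[c],.001,n)).astype(int)],True,(0,255,0),1)
for n,L in dict(top=[(277,173),(323,175),(367,178),(416,181)],scene=[(440,280),(409,310),(373,341),(331,380)]).items():
    h,s,v=[c.astype(int) for c in cv2.split(cv2.cvtColor(I[n],cv2.COLOR_RGB2HSV))]
    for q in L:
        w=14; z=cv2.cvtColor(I[n],cv2.COLOR_RGB2LAB).astype(float); ref=np.median(z[q[1]-5:q[1]+6,q[0]-5:q[0]+6].reshape(-1,3),0)
        m=(np.linalg.norm(z-ref,axis=2)<30).astype(np.uint8); m=cv2.morphologyEx(m,cv2.MORPH_OPEN,np.ones((3,3)))
        W=np.zeros_like(m); W[q[1]-30:q[1]+31,q[0]-34:q[0]+35]=1; k,l,st,ce=cv2.connectedComponentsWithStats(m*W); j=l[q[1],q[0]]
        print(n,np.round(ray(ce[j],n,.019)[:2],4),st[j])
print('glass',ray((253,264),'top',.09),'plant',ray((471,179),'top',.09),'mill',ray((225,165),'top',.12))
for u in((471,259),(458,363)): print('pink',ray(u,'top',.105))
for u in((171,257),(189,366)): print('purple',ray(u,'top',.055))
a=cv2.resize(out[225:400,380:510],None,fx=3,fy=3);b=cv2.resize(out[225:400,140:360],None,fx=3,fy=3)[:, :]
cv2.imwrite('pics/crop1.png',cv2.resize(np.hstack([b,a]),(800,400))[:,:,::-1])
E
```

```text
blue top [ 0.4206 -0.1454 -0.    ] 0.117
blue scene [ 0.4222 -0.1462  0.0121] 0.061
red top [ 0.3345 -0.2942 -0.    ] 0.082
red scene [ 0.335  -0.2939  0.    ] 0.07
yellow top [ 0.4394 -0.0167 -0.0006] 0.102
yellow scene [ 0.442  -0.0159  0.0055] 0.122
black top [ 3.370e-01  2.804e-01 -2.000e-04] 0.087
black scene [0.338  0.283  0.0135] 0.053
top [0.6269 0.1052] [ 243  154   54   47 1457]
top [0.6286 0.0011] [ 304  157   39   38 1181]
top [ 0.6212 -0.0947] [ 348  160   40   38 1188]
top [ 0.6139 -0.1987] [ 396  162   40   39 1197]
scene [0.6319 0.1031] [ 417  255   46   43 1361]
scene [0.6302 0.001 ] [ 384  293   49   36 1377]
scene [ 0.6226 -0.0954] [ 348  323   50   40 1601]
scene [ 0.6156 -0.1991] [ 304  359   54   44 1871]
glass [0.4348323  0.14362217 0.09      ] plant [ 0.60581609 -0.3002088   0.09      ] mill [0.63046563 0.19685165 0.12      ]
pink [ 0.44165308 -0.29192823  0.105     ]
pink [ 0.23717556 -0.2608335   0.105     ]
purple [0.45190255 0.31617326 0.055     ]
purple [0.2294139  0.27659126 0.055     ]
```

View pics/crop1.png

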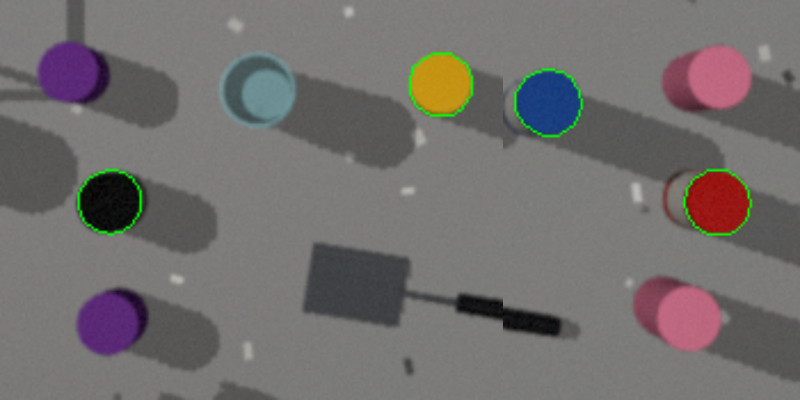

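The crop confirms that the green fits sit on the black, yellow, blue and red lids, and that the pinks and purples are distinct. I'll start with black, turning the tool so that it closes along world x.

```bash
python3 -m jog '[[[1,-0.03,-0.02,0,0.12],[1,-0.065,-0.045,0,0.245],[1,-0.105,-0.07,0,0.365],[1,-0.145,-0.1,0,0.485],[1,-0.1875,-0.128,0,0.605]]]' 25
python3 -m jog '[[[1,0,0,0,0.12],[1,0,0,0,0.245],[1,0,0,0,0.365],[1,0,0,0,0.485],[1,0,0,0,0.53]]]'
python3 -m jog '[[[1,0,0,0,0],[1,0,0,0,0]]]'
python3 - <<'E'
from h import *
im=robot.read_camera('top'); cv2.imwrite('pics/top1.png',im[:,:,::-1])
for n,L in dict(top=[(277,173),(323,175),(367,178),(416,181)],scene=[(440,280),(409,310),(373,341),(331,380)]).items():
    im=robot.read_camera(n); z=cv2.cvtColor(im,cv2.COLOR_RGB2LAB).astype(float)
    for q in L:
        ref=np.median(z[q[1]-5:q[1]+6,q[0]-5:q[0]+6].reshape(-1,3),0)
        m=(np.linalg.norm(z-ref,axis=2)<18).astype(np.uint8); m=cv2.morphologyEx(m,cv2.MORPH_OPEN,cv2.getStructuringElement(2,(13,13)))
        W=np.zeros_like(m); W[q[1]-30:q[1]+31,q[0]-34:q[0]+35]=1; k,l,st,ce=cv2.connectedComponentsWithStats(m*W); j=l[q[1],q[0]]
        print(n,np.round(ray(ce[j],n,.019)[:2],4),st[j])
o=robot.observe();print(o['time'],o['tool_pos'],o['tool_rot'],o['qpos'])
E
```

```text
time: 0.52
tool_pos: [0.3251, 0.2999, 0.2126]
tool_rot: [-3.141, 0.0, 2.096]
contact_force: [0.9, -0.0, -0.4]
opening: 0.0917
grip_force: 0.0
time: 0.93
tool_pos: [0.3249, 0.3013, 0.2127]
tool_rot: [-3.141, 0.0, 1.564]
contact_force: [0.0, 0.1, 0.2]
opening: 0.0914
grip_force: 0.0
time: 1.1
tool_pos: [0.3249, 0.3015, 0.2127]
tool_rot: [-3.141, 0.0, 1.573]
contact_force: [0.8, -0.7, 0.2]
opening: 0.0921
grip_force: 0.0
top [0.6406 0.0956] [259 155  37  34 862]
top [0.6286 0.0015] [ 304  157   38   38 1129]
top [ 0.6214 -0.0947] [ 349  160   38   38 1126]
top [ 0.6141 -0.1986] [ 397  163   38   38 1132]
scene [0.642  0.0972] [419 268  44  29 868]
scene [0.6301 0.0025] [ 385  293   47   35 1287]
scene [ 0.6227 -0.0933] [ 349  323   49   38 1487]
scene [ 0.6154 -0.1979] [ 305  359   52   43 1776]
1.25 [0.32491302 0.30164745 0.21282934] [-3.14140579e+00  9.57617535e-05  1.57214621e+00] [5.75078421e-01 1.92343965e-01 1.73200751e+00 2.23780792e-05
 1.21745010e+00 5.73720805e-01]
```

```bash
python3 -m jog '[[[1,-0.01,0.006,0,0],[1,-0.02,0.0125,0.01,0],[1,-0.02,0.0125,0.04,0],[1,-0.02,0.0125,0.075,0],[1,-0.02,0.0125,0.09,0]]]'
python3 - <<'E'
from h import *
o=robot.observe();print(o['tool_pos'],o['tool_rot']); cv2.imwrite('pics/w1.png',robot.read_camera('wrist')[:,:,::-1])
E
```

```text
time: 1.67
tool_pos: [0.3359, 0.2805, 0.1199]
tool_rot: [-3.138, 0.002, 1.571]
contact_force: [-0.3, -0.5, -1.0]
opening: 0.092
grip_force: 0.0
[0.33593282 0.28053776 0.11989625] [-3.13798480e+00  2.04732128e-03  1.57135052e+00]
```

View pics/w1.png

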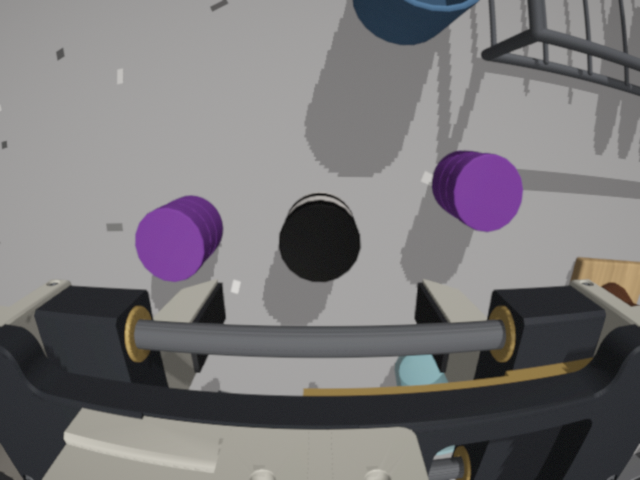

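The wrist view shows the black lid centred at about (319,241), between the fingers. The purple tins are at (180,238) and (482,190), well clear of the finger paths. I'll descend, shifting about 3 mm towards +y.

```bash
python3 -m jog '[[[1,0.003,0.001,0.02,0],[1,0.003,0.001,0.05,0],[1,0.003,0.001,0.08,0],[1,0.003,0.001,0.095,0],[1,0.003,0.001,0.1,0]]]' 25
python3 -m jog '[[[-0.3,0,0,0,0],[-0.3,0,0,0,0],[-0.3,0,0,0,0],[-0.3,0,0,0,0],[-0.3,0,0,0,0]]]' 25
python3 -m jog '[[[-0.3,0,0,0,0],[-0.3,0,0,0,0],[-0.3,0,0,0,0],[-0.3,0,0,0,0],[-0.3,0,0,0,0]]]'
```

```text
time: 2.13
tool_pos: [0.3376, 0.2842, 0.0213]
tool_rot: [-3.139, 0.002, 1.572]
contact_force: [-0.6, -0.2, 0.1]
opening: 0.0921
grip_force: 0.0
time: 2.55
tool_pos: [0.3391, 0.285, 0.0239]
tool_rot: [3.14, -0.001, 1.571]
contact_force: [-0.3, 0.3, 1.8]
opening: 0.0631
grip_force: 1.0
time: 2.97
tool_pos: [0.3386, 0.2848, 0.0235]
tool_rot: [3.141, -0.0, 1.571]
contact_force: [-1.8, -0.8, 6.8]
opening: 0.0555
grip_force: 25.0
```

```bash
python3 -m jog '[[[-0.3,0,0,-0.01,0],[-0.3,0,0,-0.03,0],[-0.3,0,0,-0.06,0],[-0.3,0,0,-0.095,0],[-0.3,0,0,-0.13,0]]]'
python3 -m jog '[[[-0.3,0,0,-0.01,0],[-0.3,0,0,-0.015,0]]]'
python3 - <<'E'
from h import *
def circ(x,y,n):
    return np.round(proj([[x+.042*np.cos(a),y+.042*np.sin(a),.019] for a in A],n)*8).astype(int)
o=[]
for n,(u,v) in dict(top=(277,173),scene=(440,280)).items():
    im=cv2.imread(f'pics/{n}0.png'); b=cv2.resize(im,None,fx=8,fy=8,interpolation=cv2.INTER_CUBIC)
    for x,y,c in((.636,.101,(0,255,0)),): cv2.polylines(b,[circ(x,y,n)],True,c,1)
    o.append(b[(v-25)*8:(v+25)*8,(u-25)*8:(u+25)*8])
cv2.imwrite('pics/c1.png',np.hstack(o))
E
```

```text
time: 3.38
tool_pos: [0.3379, 0.2843, 0.1541]
tool_rot: [-3.14, 0.001, 1.571]
contact_force: [0.9, 1.1, -1.5]
opening: 0.0553
grip_force: 25.0
time: 3.55
tool_pos: [0.3396, 0.2853, 0.1704]
tool_rot: [3.137, -0.003, 1.571]
contact_force: [0.3, 0.4, -1.0]
opening: 0.0552
grip_force: 25.0
```

View pics/c1.png

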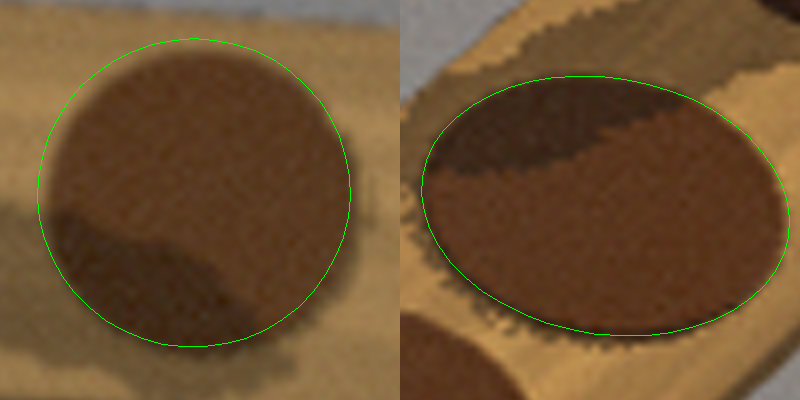

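The scene-camera outline matches coaster 1 at (0.636,0.101), and the top camera is within about 1.5 mm of that. I'll carry black there.

```bash
python3 -m jog '[[[-0.3,-0.008,0.013,0,0],[-0.3,-0.025,0.04,0,0],[-0.3,-0.045,0.073,0,0],[-0.3,-0.067,0.109,0,0],[-0.3,-0.09,0.146,0,0]]]'
python3 -m jog '[[[-0.3,-0.022,0.036,0,0],[-0.3,-0.045,0.073,0,0],[-0.3,-0.067,0.109,0,0],[-0.3,-0.083,0.135,0,0],[-0.3,-0.0925,0.15,0,0]]]'
python3 -m jog '[[[-0.3,0,0,0.01,0],[-0.3,0,0,0.035,0],[-0.3,0,0,0.065,0],[-0.3,0,0,0.085,0],[-0.3,0,0,0.09,0]]]'
python3 -m jog '[[[-0.3,0,0,0,0],[-0.3,0,0,0,0]]]'
```

```text
time: 3.97
tool_pos: [0.483, 0.1948, 0.1667]
tool_rot: [-3.14, 0.0, 1.572]
contact_force: [1.6, 0.7, -0.5]
opening: 0.0551
grip_force: 25.0
time: 4.38
tool_pos: [0.6347, 0.1004, 0.1655]
tool_rot: [-3.14, 0.001, 1.568]
contact_force: [-0.1, -0.0, -1.0]
opening: 0.0551
grip_force: 25.0
time: 4.8
tool_pos: [0.6283, 0.1037, 0.0721]
tool_rot: [-3.131, 0.0, 1.571]
contact_force: [-0.9, -1.0, -1.0]
opening: 0.0553
grip_force: 25.0
time: 4.97
tool_pos: [0.6323, 0.1038, 0.0781]
tool_rot: [-3.141, -0.0, 1.571]
contact_force: [0.6, 0.3, -0.6]
opening: 0.0553
grip_force: 25.0
```

```bash
python3 -m jog '[[[-0.3,-0.001,0.001,0.006,0],[-0.3,-0.003,0.003,0.015,0],[-0.3,-0.003,0.003,0.023,0],[-0.3,-0.003,0.003,0.028,0],[-0.3,-0.003,0.003,0.03,0]]]'
python3 -m jog '[[[-0.3,0,0,0,0],[-0.3,0,0,0.001,0],[-0.3,0,0,0.002,0],[-0.3,0,0,0.002,0]]]'
```

```text
time: 5.38
tool_pos: [0.6348, 0.1003, 0.0466]
tool_rot: [-3.14, -0.0, 1.571]
contact_force: [0.3, 0.2, -0.5]
opening: 0.0555
grip_force: 25.0
time: 5.72
tool_pos: [0.6356, 0.1005, 0.046]
tool_rot: [3.141, -0.0, 1.571]
contact_force: [-0.5, -0.9, -0.0]
opening: 0.0554
grip_force: 25.0
```

```bash
python3 -m jog '[[[-0.3,0,0,0.001,0],[-0.3,0,0,0.002,0],[-0.3,0,0,0.002,0],[-0.3,0,0,0.002,0]]]'
python3 -m jog '[[[-0.3,0,0,0.001,0],[-0.3,0,0,0.0015,0],[-0.3,0,0,0.0015,0],[-0.3,0,0,0.0015,0]]]'
```

```text
time: 6.05
tool_pos: [0.6354, 0.1005, 0.0439]
tool_rot: [3.142, -0.0, 1.571]
contact_force: [-0.2, -0.9, -2.0]
opening: 0.0555
grip_force: 25.0
time: 6.38
tool_pos: [0.6355, 0.1004, 0.0426]
tool_rot: [3.141, -0.0, 1.571]
contact_force: [-1.3, -0.0, 1.6]
opening: 0.0554
grip_force: 25.0
```

```bash
python3 -m jog '[[[1,0,0,0.0005,0],[1,0,0,0.0005,0],[1,0,0,0.0005,0],[1,0,0,0.0005,0],[1,0,0,0.0005,0]]]'
python3 -m jog '[[[1,0,0,-0.01,0],[1,0,0,-0.03,0],[1,0,0,-0.06,0],[1,0,0,-0.09,0],[1,0,0,-0.12,0]]]'
python3 -m jog '[[[1,-0.015,-0.025,-0.01,0],[1,-0.035,-0.058,-0.01,0],[1,-0.055,-0.092,-0.01,0],[1,-0.075,-0.125,-0.01,0],[1,-0.095,-0.158,-0.01,0]]]'
python3 -m jog '[[[1,-0.015,-0.025,0,0],[1,-0.022,-0.037,0.0,0],[1,-0.022,-0.037,0.01,0],[1,-0.022,-0.037,0.01,0]]]'
python3 - <<'E'
from h import *
im=robot.read_camera('scene'); cv2.imwrite('pics/s2.png',im[:,:,::-1])
print(fit(im,'scene','black',proj([[.635,.1,.07]],'scene')[0],.074,26))
E
```

```text
time: 6.8
tool_pos: [0.6355, 0.1005, 0.0419]
tool_rot: [3.142, -0.0, 1.571]
contact_force: [0.3, -1.0, -0.2]
opening: 0.0842
grip_force: 0.0
time: 7.22
tool_pos: [0.6353, 0.1004, 0.164]
tool_rot: [3.141, -0.0, 1.571]
contact_force: [1.1, 0.5, 0.2]
opening: 0.0918
grip_force: 0.0
time: 7.63
tool_pos: [0.4758, 0.0049, 0.1727]
tool_rot: [3.14, 0.0, 1.571]
contact_force: [0.3, -1.7, 0.7]
opening: 0.092
grip_force: 0.0
time: 7.97
tool_pos: [0.4394, -0.017, 0.162]
tool_rot: [-3.141, -0.0, 1.569]
contact_force: [-0.2, -0.4, -0.3]
opening: 0.0918
grip_force: 0.0
(array([0.63738228, 0.09803205, 0.01225284]), np.float64(0.04581045016431773))
```

View pics/s2.png

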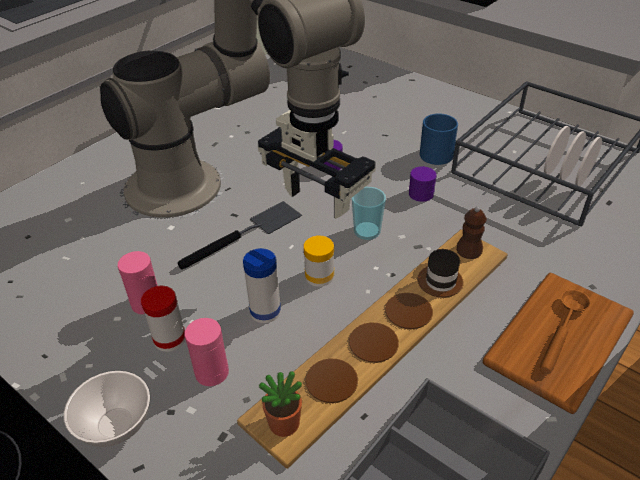

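Black stands upright on coaster 1 at (443,270), with a fit error of about 3 mm. The gripper is over yellow, so I'll descend.

```bash
python3 -m jog '[[[1,0,0.001,0.015,0],[1,0,0.001,0.05,0],[1,0,0.001,0.085,0],[1,0,0.001,0.11,0],[1,0,0.001,0.118,0]]]' 25
python3 -m jog '[[[-0.3,0,0,0,0],[-0.3,0,0,0,0],[-0.3,0,0,0,0],[-0.3,0,0,0,0],[-0.3,0,0,0,0]]]' 25
python3 -m jog '[[[-0.3,0,0,0,0],[-0.3,0,0,0,0],[-0.3,0,0,0,0],[-0.3,0,0,0,0],[-0.3,0,0,0,0]]]'
```

```text
time: 8.43
tool_pos: [0.44, -0.0159, 0.0413]
tool_rot: [-3.137, -0.001, 1.571]
contact_force: [-0.8, -0.3, 0.1]
opening: 0.092
grip_force: 0.0
time: 8.85
tool_pos: [0.4424, -0.0167, 0.0452]
tool_rot: [3.139, 0.0, 1.571]
contact_force: [-0.0, 0.9, 0.2]
opening: 0.063
grip_force: 0.0
time: 9.27
tool_pos: [0.4416, -0.0166, 0.0446]
tool_rot: [3.141, 0.0, 1.571]
contact_force: [-2.6, 0.3, 7.7]
opening: 0.0555
grip_force: 25.0
```

```bash
python3 -m jog '[[[-0.3,0,0,-0.01,0],[-0.3,0,0,-0.03,0],[-0.3,0.001,0.01,-0.06,0],[-0.3,0.003,0.03,-0.08,0],[-0.3,0.006,0.06,-0.08,0]]]'
python3 -m jog '[[[-0.3,0.003,0.035,0,0],[-0.3,0.007,0.07,0,0],[-0.3,0.01,0.1,0,0],[-0.3,0.012,0.12,0,0],[-0.3,0.0125,0.128,0,0]]]'
python3 -m jog '[[[-0.3,0,0,0.005,0],[-0.3,0,0,0.02,0],[-0.3,0,0,0.038,0],[-0.3,0,0,0.045,0],[-0.3,0,0,0.045,0]]]'
python3 -m jog '[[[-0.3,0,0,0,0],[-0.3,0,0,0,0],[-0.3,0,0,0,0]]]'
```

```text
time: 9.68
tool_pos: [0.503, -0.0108, 0.1283]
tool_rot: [3.136, 0.001, 1.57]
contact_force: [1.8, -1.1, -0.7]
opening: 0.0552
grip_force: 24.9
time: 10.1
tool_pos: [0.6319, 0.0023, 0.1233]
tool_rot: [3.14, -0.0, 1.571]
contact_force: [-0.8, -0.7, -1.3]
opening: 0.0553
grip_force: 24.9
time: 10.52
tool_pos: [0.6272, 0.0021, 0.0766]
tool_rot: [-3.137, -0.001, 1.571]
contact_force: [-0.0, 0.0, -1.8]
opening: 0.0554
grip_force: 24.9
time: 10.77
tool_pos: [0.63, 0.0018, 0.0801]
tool_rot: [3.14, 0.0, 1.571]
contact_force: [0.1, 0.7, -0.7]
opening: 0.0555
grip_force: 24.9
```

Target z is 0.0636, so 16.5 mm to go.

```bash
python3 -m jog '[[[-0.3,0,0,0.004,0],[-0.3,0,0,0.008,0],[-0.3,0,0,0.011,0],[-0.3,0,0,0.013,0],[-0.3,0,0,0.013,0]]]'
python3 -m jog '[[[-0.3,0,0,0.001,0],[-0.3,0,0,0.002,0],[-0.3,0,0,0.002,0],[-0.3,0,0,0.002,0]]]'
```

```text
time: 11.18
tool_pos: [0.629, 0.002, 0.0652]
tool_rot: [-3.14, -0.0, 1.571]
contact_force: [0.2, -0.1, -1.4]
opening: 0.0557
grip_force: 24.9
time: 11.52
tool_pos: [0.6295, 0.0019, 0.064]
tool_rot: [3.141, -0.0, 1.571]
contact_force: [0.4, 0.5, -1.3]
opening: 0.0558
grip_force: 24.9
```

```bash
python3 -m jog '[[[-0.3,0,0,0.0005,0],[-0.3,0,0,0.001,0],[-0.3,0,0,0.001,0]]]'
python3 -m jog '[[[1,0,0,0,0],[1,0,0,0,0],[1,0,0,0,0],[1,0,0,0,0],[1,0,0,0,0]]]'
python3 -m jog '[[[1,0,0,-0.01,0],[1,0,0,-0.03,0],[1,0,0,-0.06,0],[1,0,0,-0.09,0],[1,0,0,-0.12,0]]]'
python3 -m jog '[[[0.65,-0.015,-0.015,-0.01,0],[0.65,-0.04,-0.04,-0.02,0],[0.65,-0.07,-0.07,-0.02,0],[0.65,-0.1,-0.1,-0.02,0],[0.65,-0.129,-0.129,-0.02,0]]]'
python3 -m jog '[[[0.65,-0.029,-0.029,0,0],[0.65,-0.058,-0.058,0,0],[0.65,-0.087,-0.087,0,0],[0.65,-0.116,-0.116,0,0],[0.65,-0.145,-0.145,0,0]]]'
python3 -m jog '[[[0.65,-0.022,-0.0205,0,0],[0.65,-0.022,-0.0205,0,0],[0.65,-0.022,-0.0205,0,0],[0.65,-0.022,-0.0205,0,0]]]'
python3 - <<'E'
from h import *
im=robot.read_camera('scene')
print(fit(im,'scene','yellow',proj([[.63,.002,.094]],'scene')[0],.099,26))
o=robot.observe();print(o['tool_pos'],o['tool_rot']); cv2.imwrite('pics/w2.png',robot.read_camera('wrist')[:,:,::-1])
E
```

```text
time: 11.77
tool_pos: [0.6295, 0.002, 0.0637]
tool_rot: [3.141, 0.0, 1.571]
contact_force: [-1.6, 0.2, 4.4]
opening: 0.0554
grip_force: 25.0
time: 12.18
tool_pos: [0.6294, 0.002, 0.0627]
tool_rot: [-3.141, -0.0, 1.571]
contact_force: [1.2, 0.1, 0.6]
opening: 0.084
grip_force: 0.0
time: 12.6
tool_pos: [0.6293, 0.002, 0.1849]
tool_rot: [3.141, -0.0, 1.571]
contact_force: [0.1, 0.4, 0.0]
opening: 0.0918
grip_force: 0.0
time: 13.02
tool_pos: [0.4998, -0.1272, 0.2039]
tool_rot: [3.14, 0.001, 1.572]
contact_force: [0.3, -1.4, -0.1]
opening: 0.0756
grip_force: 0.0
time: 13.43
tool_pos: [0.3546, -0.2725, 0.2039]
tool_rot: [3.14, 0.001, 1.571]
contact_force: [0.6, -1.6, -0.7]
opening: 0.0757
grip_force: 0.0
time: 13.77
tool_pos: [0.3358, -0.2934, 0.2034]
tool_rot: [3.141, 0.0, 1.57]
contact_force: [-0.6, 1.0, 0.4]
opening: 0.0755
grip_force: 0.0
(array([0.6293986 , 0.00253772, 0.01296564]), np.float64(0.10458425424891393))
[ 0.33610225 -0.29296562  0.20327254] [3.14094399e+00 1.03954667e-04 1.57139358e+00]
```

View pics/w2.png

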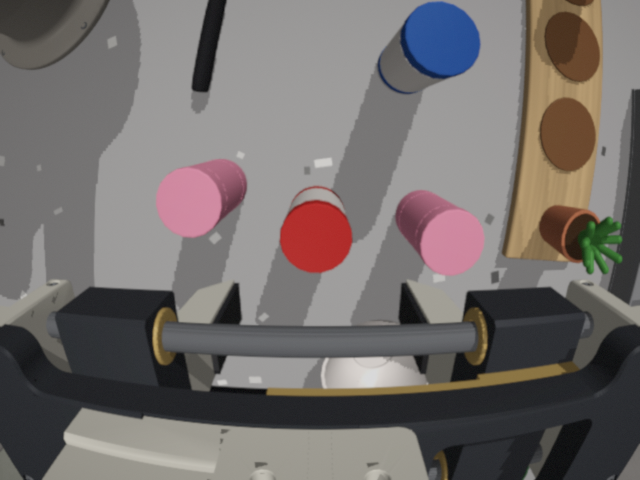

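The wrist view shows the red lid at (316,235) between the fingers, and the pinks at (190,200) and (447,240) clear of the finger paths. Yellow's fit on coaster 2 is within 1 mm. I'll descend with a −1.5 mm x correction.

```bash
python3 -m jog '[[[0.65,0,-0.0015,0.015,0],[0.65,0,-0.0015,0.05,0],[0.65,0,-0.0015,0.085,0],[0.65,0,-0.0015,0.115,0],[0.65,0,-0.0015,0.135,0]]]' 25
python3 -m jog '[[[0.65,0,0,0.004,0],[0.65,0,0,0.006,0],[-0.3,0,0,0.006,0],[-0.3,0,0,0.006,0],[-0.3,0,0,0.006,0]]]' 25
python3 -m jog '[[[-0.3,0,0,0,0],[-0.3,0,0,0,0],[-0.3,0,0,0,0],[-0.3,0,0,0,0],[-0.3,0,0,0,0]]]'
```

```text
time: 14.28
tool_pos: [0.3341, -0.2914, 0.0655]
tool_rot: [-3.14, -0.002, 1.573]
contact_force: [-0.0, -0.5, -0.5]
opening: 0.0756
grip_force: 0.0
time: 14.7
tool_pos: [0.3349, -0.2941, 0.0632]
tool_rot: [3.14, 0.002, 1.571]
contact_force: [-0.4, -0.2, 0.5]
opening: 0.0603
grip_force: 0.0
time: 15.12
tool_pos: [0.3346, -0.2941, 0.063]
tool_rot: [3.14, 0.002, 1.571]
contact_force: [-1.4, 1.0, 7.0]
opening: 0.0556
grip_force: 25.0
```

```bash
python3 -m jog '[[[-0.3,0,0,-0.01,0],[-0.3,0,0,-0.03,0],[-0.3,0,0,-0.06,0],[-0.3,0,0,-0.095,0],[-0.3,0,0,-0.13,0]]]'
python3 -m jog '[[[-0.3,0,0,-0.02,0],[-0.3,0.01,0.014,-0.03,0],[-0.3,0.027,0.039,-0.03,0],[-0.3,0.046,0.066,-0.03,0],[-0.3,0.066,0.095,-0.03,0]]]'
python3 -m jog '[[[-0.3,0.021,0.03,0,0],[-0.3,0.042,0.06,0,0],[-0.3,0.063,0.09,0,0],[-0.3,0.084,0.121,0,0],[-0.3,0.105,0.151,0,0]]]'
python3 -m jog '[[[-0.3,0.016,0.022,0,0],[-0.3,0.026,0.036,0,0],[-0.3,0.029,0.0415,0,0],[-0.3,0.029,0.0415,0.01,0],[-0.3,0.029,0.0415,0.035,0]]]'
python3 -m jog '[[[-0.3,0,0,0.035,0],[-0.3,0,0,0.065,0],[-0.3,0,0,0.085,0],[-0.3,0,0,0.085,0],[-0.3,0,0,0.085,0]]]'
```

```text
time: 15.53
tool_pos: [0.3335, -0.2928, 0.1931]
tool_rot: [-3.141, -0.001, 1.571]
contact_force: [0.6, -0.8, -2.3]
opening: 0.0556
grip_force: 24.9
time: 15.95
tool_pos: [0.4296, -0.2269, 0.2224]
tool_rot: [3.141, 0.0, 1.569]
contact_force: [0.8, -2.1, -2.7]
opening: 0.0555
grip_force: 24.9
time: 16.37
tool_pos: [0.5812, -0.121, 0.2218]
tool_rot: [-3.141, -0.0, 1.571]
contact_force: [0.9, -2.1, -1.8]
opening: 0.0554
grip_force: 24.9
time: 16.78
tool_pos: [0.6228, -0.0943, 0.1892]
tool_rot: [3.136, 0.002, 1.571]
contact_force: [1.1, -0.2, -1.3]
opening: 0.056
grip_force: 24.9
time: 17.2
tool_pos: [0.62, -0.0942, 0.1011]
tool_rot: [-3.139, -0.001, 1.57]
contact_force: [0.4, 0.5, -1.0]
opening: 0.0559
grip_force: 24.9
```

```bash
python3 -m jog '[[[-0.3,0,0.0005,0.004,0],[-0.3,0,0.0005,0.009,0],[-0.3,0,0.0005,0.013,0],[-0.3,0,0.0005,0.015,0],[-0.3,0,0.0005,0.015,0]]]'
python3 -m jog '[[[-0.3,0,0,0.0005,0],[-0.3,0,0,0.001,0],[-0.3,0,0,0.001,0],[-0.3,0,0,0.001,0]]]'
```

```text
time: 17.62
tool_pos: [0.6219, -0.0934, 0.0868]
tool_rot: [-3.141, -0.0, 1.571]
contact_force: [0.8, 0.0, -1.8]
opening: 0.0558
grip_force: 24.9
time: 17.95
tool_pos: [0.6221, -0.0934, 0.086]
tool_rot: [3.141, 0.0, 1.571]
contact_force: [-0.2, -0.2, -1.1]
opening: 0.0554
grip_force: 24.9
```

```bash
python3 -m jog '[[[-0.3,-0.0005,0,0.001,0],[-0.3,-0.001,0,0.002,0],[-0.3,-0.001,0,0.003,0],[-0.3,-0.001,0,0.003,0]]]'
python3 -m jog '[[[-0.3,0,0,0.0005,0],[-0.3,0,0,0.001,0],[-0.3,0,0,0.001,0],[-0.3,0,0,0.001,0]]]'
```

```text
time: 18.28
tool_pos: [0.6219, -0.0945, 0.0826]
tool_rot: [-3.141, -0.0, 1.571]
contact_force: [0.2, 0.2, -1.5]
opening: 0.0554
grip_force: 24.9
time: 18.62
tool_pos: [0.6221, -0.0944, 0.0821]
tool_rot: [3.141, 0.0, 1.571]
contact_force: [-0.1, 0.3, 0.9]
opening: 0.0555
grip_force: 24.9
```

```bash
python3 -m jog '[[[-0.3,0,0,0.0005,0],[1,0,0,0.0005,0],[1,0,0,0.0005,0],[1,0,0,0.0005,0],[1,0,0,0.0005,0]]]'
python3 -m jog '[[[1,0,0,0,0],[1,0,0,-0.02,0],[1,0,0,-0.05,0],[1,0,0,-0.085,0],[1,0,0,-0.12,0]]]'
python3 -m jog '[[[1,-0.005,-0.02,-0.01,0],[1,-0.013,-0.05,-0.01,0],[1,-0.022,-0.085,-0.01,0],[1,-0.031,-0.12,-0.01,0],[1,-0.04,-0.155,-0.01,0]]]'
python3 -m jog '[[[1,-0.009,-0.035,0,0],[1,-0.011,-0.0455,0,0],[1,-0.011,-0.0455,0,0],[1,-0.011,-0.0455,0,0]]]'
python3 - <<'E'
from h import *
im=robot.read_camera('scene')
print(fit(im,'scene','red',proj([[.622,-.094,.119]],'scene')[0],.124,28))
print(fit(im,'scene','blue',(261,263),.130))
E
```

```text
time: 19.03
tool_pos: [0.6222, -0.0945, 0.0813]
tool_rot: [3.141, -0.0, 1.571]
contact_force: [0.2, 0.5, -0.4]
opening: 0.0777
grip_force: 0.0
time: 19.45
tool_pos: [0.6216, -0.0943, 0.2022]
tool_rot: [-3.14, -0.0, 1.571]
contact_force: [1.4, -0.6, 0.7]
opening: 0.0915
grip_force: 0.0
time: 19.87
tool_pos: [0.4654, -0.1345, 0.2113]
tool_rot: [3.141, 0.0, 1.571]
contact_force: [0.4, 0.6, 0.2]
opening: 0.0921
grip_force: 0.0
time: 20.2
tool_pos: [0.4222, -0.1458, 0.212]
tool_rot: [3.14, 0.001, 1.57]
contact_force: [1.1, -0.3, -0.5]
opening: 0.0918
grip_force: 0.0
(array([ 6.22120956e-01, -9.49386424e-02,  7.77872635e-05]), np.float64(0.06120745424570628))
(array([ 0.42240428, -0.14607052,  0.01241727]), np.float64(0.05249105156234879))
```

Red is within 1 mm on coaster 3. Now blue, going down to TCP z = 0.08.

```bash
python3 -m jog '[[[1,0,0,0.015,0],[1,0,0,0.045,0],[1,0,0,0.08,0],[1,0,0,0.11,0],[1,0,0,0.127,0]]]' 25
python3 -m jog '[[[1,0,0,0.005,0],[1,0,0,0.005,0],[-0.3,0,0,0.005,0],[-0.3,0,0,0.005,0],[-0.3,0,0,0.005,0]]]' 25
python3 -m jog '[[[-0.3,0,0,0,0],[-0.3,0,0,0,0],[-0.3,0,0,0,0],[-0.3,0,0,0,0],[-0.3,0,0,0,0]]]'
python3 -m jog '[[[-0.3,0,0,0,0],[-0.3,0,0,0,0],[-0.3,0,0,0,0]]]'
```

```text
time: 20.67
tool_pos: [0.4216, -0.1444, 0.0812]
tool_rot: [-3.139, -0.002, 1.572]
contact_force: [1.2, -0.1, -0.0]
opening: 0.0918
grip_force: 0.0
time: 21.08
tool_pos: [0.4226, -0.1458, 0.0806]
tool_rot: [3.139, 0.001, 1.571]
contact_force: [-0.1, 0.2, 0.7]
opening: 0.0765
grip_force: 0.0
time: 21.5
tool_pos: [0.4216, -0.1456, 0.0798]
tool_rot: [3.141, 0.0, 1.571]
contact_force: [-1.4, 0.1, 5.2]
opening: 0.0555
grip_force: 25.0
time: 21.75
tool_pos: [0.4216, -0.1456, 0.0798]
tool_rot: [3.141, 0.0, 1.571]
contact_force: [-2.3, -0.2, 5.6]
opening: 0.0552
grip_force: 25.0
```

```bash
python3 -m jog '[[[-0.3,0,0,-0.01,0],[-0.3,0,0,-0.035,0],[-0.3,0,0,-0.07,0],[-0.3,-0.003,0.01,-0.095,0],[-0.3,-0.011,0.035,-0.1,0]]]'
python3 -m jog '[[[-0.3,-0.011,0.035,0,0],[-0.3,-0.022,0.075,0,0],[-0.3,-0.033,0.115,0,0],[-0.3,-0.039,0.145,0,0],[-0.3,-0.042,0.158,0,0]]]'
python3 -m jog '[[[-0.3,0,0,0.005,0],[-0.3,0,0,0.025,0],[-0.3,0,0,0.045,0],[-0.3,0,0,0.06,0],[-0.3,0,0,0.065,0]]]'
python3 -m jog '[[[-0.3,0,0,0,0],[-0.3,0,0,0,0],[-0.3,0,0,0,0]]]'
```

```text
time: 22.17
tool_pos: [0.4566, -0.1564, 0.1834]
tool_rot: [3.138, 0.002, 1.571]
contact_force: [1.8, -0.1, -2.3]
opening: 0.0556
grip_force: 24.9
time: 22.58
tool_pos: [0.6175, -0.1989, 0.1776]
tool_rot: [3.141, -0.001, 1.571]
contact_force: [-1.3, -0.3, -1.8]
opening: 0.0557
grip_force: 24.9
time: 23.0
tool_pos: [0.6118, -0.1973, 0.1107]
tool_rot: [-3.135, -0.003, 1.571]
contact_force: [-0.5, 0.4, -3.0]
opening: 0.0556
grip_force: 24.9
time: 23.25
tool_pos: [0.615, -0.1987, 0.1157]
tool_rot: [3.14, 0.001, 1.571]
contact_force: [0.0, 0.6, -1.8]
opening: 0.0558
grip_force: 24.9
```

```bash
python3 -m jog '[[[-0.3,0,0,0.004,0],[-0.3,0,0,0.009,0],[-0.3,0,0,0.012,0],[-0.3,0,0,0.014,0],[-0.3,0,0,0.014,0]]]'
python3 -m jog '[[[-0.3,0,0,0.001,0],[-0.3,0,0,0.0015,0],[-0.3,0,0,0.0015,0],[-0.3,0,0,0.0015,0]]]'
python3 -m jog '[[[-0.3,0,0,0.001,0],[-0.3,0,0,0.001,0],[-0.3,0,0,0.001,0],[-0.3,0,0,0.001,0]]]'
```

```text
time: 23.67
tool_pos: [0.6142, -0.1983, 0.0997]
tool_rot: [-3.141, -0.001, 1.571]
contact_force: [-0.5, 0.5, -1.7]
opening: 0.0557
grip_force: 24.9
time: 24.0
tool_pos: [0.6146, -0.1985, 0.099]
tool_rot: [3.141, -0.0, 1.571]
contact_force: [0.4, 0.2, -3.2]
opening: 0.0557
grip_force: 24.9
time: 24.33
tool_pos: [0.6147, -0.1986, 0.0988]
tool_rot: [3.141, 0.0, 1.571]
contact_force: [-2.6, 0.5, 6.3]
opening: 0.0557
grip_force: 25.0
```

Contact. I'll release, retreat and check.

```bash
python3 -m jog '[[[1,0,0,0,0],[1,0,0,0,0],[1,0,0,0,0],[1,0,0,0,0],[1,0,0,0,0]]]'
python3 -m jog '[[[1,0,0,0,0],[1,0,0,-0.02,0],[1,0,0,-0.05,0],[1,0,0,-0.085,0],[1,0,0,-0.12,0]]]'
python3 -m jog '[[[1,0,-0.02,-0.01,0],[1,0,-0.05,-0.01,0],[1,0,-0.085,-0.01,0],[1,0,-0.12,-0.01,0],[1,0,-0.16,-0.01,0]]]'
python3 -m jog '[[[1,0,-0.03,0,0],[1,0,-0.05,0,0],[1,0,-0.05,0,0],[1,0,-0.05,0,0]]]'
python3 - <<'E'
from h import *
T=dict(blue=(.6148,-.1985),red=(.622,-.0943),yellow=(.6294,.0018),black=(.6358,.1007)); im=robot.read_camera('scene')
for n in('scene','top'):
    im=robot.read_camera(n); cv2.imwrite(f'pics/{n}_end.png',im[:,:,::-1])
    for c,t in T.items():
        try: p,e=fit(im,n,c,proj([[*t,HT[c]+.014]],n)[0],HT[c]+.019,28); print(n,c,np.round(p[:2]-t,4),round(e,3))
        except Exception as x: print(n,c,x)
E
```

```text
time: 24.75
tool_pos: [0.6146, -0.1984, 0.0977]
tool_rot: [-3.142, -0.0, 1.571]
contact_force: [0.2, -0.4, -0.3]
opening: 0.0842
grip_force: 0.0
time: 25.17
tool_pos: [0.6141, -0.1982, 0.2187]
tool_rot: [-3.14, -0.001, 1.571]
contact_force: [0.3, -0.3, 0.0]
opening: 0.0921
grip_force: 0.0
time: 25.58
tool_pos: [0.4534, -0.1982, 0.2277]
tool_rot: [3.141, 0.0, 1.571]
contact_force: [0.2, -0.7, 1.8]
opening: 0.0919
grip_force: 0.0
time: 25.92
tool_pos: [0.4044, -0.1987, 0.2285]
tool_rot: [3.14, 0.001, 1.57]
contact_force: [0.1, -0.1, -0.5]
opening: 0.0916
grip_force: 0.0
scene blue [-0.0015  0.0009] 0.145
scene red [ 0.0002 -0.0003] 0.067
scene yellow [-0.0002  0.0009] 0.122
scene black [ 0.0015 -0.0028] 0.047
top blue [-0.0019  0.0005] 0.097
top red [-0.0014 -0.0011] 0.072
top yellow [-0.0015  0.0004] 0.034
top black [-0.0018 -0.0024] 0.066
```

View pics/scene_end.png

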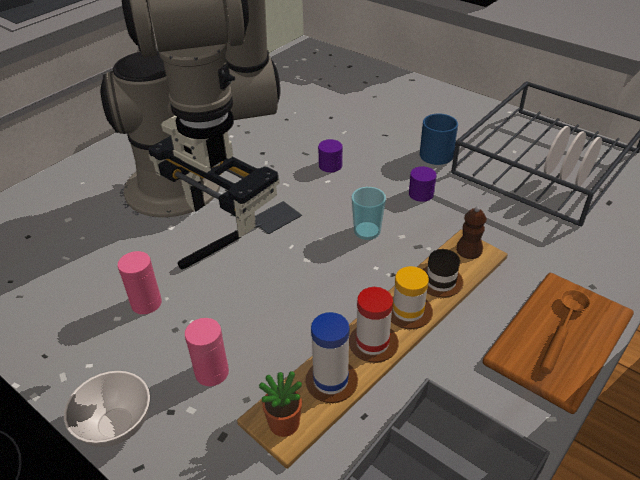

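The final view shows blue (330,355), red (374,325), yellow (410,297) and black (443,270) upright and within about 3 mm of their coaster centres. The glass at (368,213) has not moved, and the gripper is clear.

```bash
python3 -c "
from cell import robot
print(robot.hand_in())"
```

```text
the job is handed in; nothing more can be done
None
```

The job is handed in: from the plant to the pepper mill, blue, red, yellow and black stand upright on their coasters, each measured within about 3 mm of centre, with the glass left where it stood; hand-in returned no verdict.

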